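# Clip a jeweller's stake into the socket and prove-pull it

## Task

Take the ball-headed stake with the brass collar out of the wooden rack and press it, pressing no harder than 25 N, into the spring-mounted socket of the test stand until its clip snaps in and the collar sits flush. Then prove that the clip holds: pull upward on the seated stake with a slowly rising force to about 12 N, never as much as 20 N, hold that pull for a second, ease off and let go. Leave the stake seated upright with its collar flush, and leave the other stakes, the jar and the hammer alone.

Things in the scene. Friction and masses are not known exactly. Their poses are not given: they have to be found in the camera images.
- ball_stake: Steel stake, about 220 g, z up. Origin: centre of the underside of its brass collar, 32 mm across, 6 mm thick. Above it a round grip body 24 mm across from z 6 to 50 mm, then a 20 mm brass ball, top at z 72 mm. Starts upright in a rack hole, collar on the rack's top.
- stake_foot (a point): Lower end of the ball-headed stake's 46 mm tail (z -46 mm under its collar). Tail: 14 mm across from the collar to z -7, tapering to a 9 mm neck from z -12 to -30.5, then a flat-topped bulb 14 mm across that tapers from z -35 to 6 mm across at the end.
- rack: Dark wooden block 70 x 190 x 60 mm (x, y, z), fixed on the bench. Origin: centre of its underside. Three holes 18 mm across, 50 mm deep, in a row along its y axis at y -60, 0 and 60 mm; each holds one stake, which lifts straight out.
- stand: Green casing 104 x 104 mm, 50 mm high, foot plate 150 x 130 mm, fixed. Origin: centre of its underside. In it stands the aluminium socket block, 80 x 80 mm, its top 80 mm above the bench; it floats on stiff springs and gives slightly, only up and down, when pushed or pulled.
- socket_mouth (a point): Centre of the socket's mouth on the block's flat top, ringed by red dashes; moves with the block. Upright hole 16 mm across, 14 mm deep, open below onto the clip.
- clip (a point): Middle of the clip's range, 22 mm under the mouth: two sprung jaws hidden in the block, set up to 4.5 mm higher or lower from time to time. The bulb meets them with the collar 14 to 25 mm up; a push rising to 6 to 16 N spreads them, then they snap over the bulb. Snapped in and flush, the stake has 1 to 11 mm of free upward play; then the clip holds over 20 N.
- flat_stake: Other stake, dark steel, square flat head, collar 32 mm, grip body 24 mm across, top 66 mm above the collar's underside (origin). Stands in the rack; leave it.
- cone_stake: Other stake, dark steel, pointed head, collar 32 mm, grip body 24 mm across, top 72 mm above the collar's underside (origin). Stands in the rack; leave it.
- jar: Amber glass jar 56 mm across, 65 mm high, loose on the bench. Origin: centre of its underside. Leave it.
- hammer: Hammer 220 mm long, lying on the bench. Origin: under its middle, x axis along the handle to the head. Leave it.
Mind the look-alikes: they are no part of the job. What is shaped like the stand but orange or purple is not meant.

How it is judged:
On the way, in this order (a step that is already met when the one before it is completed fails the run):
1. the ball-headed stake is snapped into the socket, collar down on the block (within 2.5 mm) (z of ball_stake in the frame of socket_mouth below 0.0025 m and horizontal distance between ball_stake and socket_mouth below 0.004 m and angle between ball_stake's own z axis and vertical below 0.12 rad and z of socket_mouth in the frame of stand below 0.0815 m), for 0.1 s.
2. an upward pull of about 12 N (9 to 16 N, read from the lift of the sprung socket) is held on the seated stake for 0.6 s (z of socket_mouth in the frame of stand between 0.082 and 0.08356 m and z of ball_stake in the frame of socket_mouth below 0.0125 m), for 0.6 s.
At the end, for the whole second after the job is handed in: The ball-headed stake, let go of and at rest, sits clipped in the socket: collar within 2.5 mm of the block, centred within 4 mm, tilted less than 0.12 rad, the sprung block back within 1.5 mm of its rest height (all of step 1 and z of socket_mouth in the frame of stand above 0.0785 m and linear speed of ball_stake below 0.02 m/s); the robot touches nothing.
It fails at once if the seated stake or socket was pulled up with 20 N or more (z of socket_mouth in the frame of stand above 0.08444 m).
It fails at once if the socket was pressed down with more than 27 N (z of socket_mouth in the frame of stand below 0.074 m).
It fails at once if another stake was moved more than 15 mm or tipped (distance of any of flat_stake, cone_stake from where it was at the start of the episode above 0.015 m or angle between any of flat_stake, cone_stake's own z axis and vertical above 0.3 rad).
It fails at once if the jar was moved more than 20 mm or tipped, or the hammer moved more than 20 mm (distance of any of jar, hammer from where it was at the start of the episode above 0.02 m or angle between jar's own z axis and vertical above 0.3 rad).
It also fails if it takes over 72 s, if anything falls off the work surface, if the arm or the gripper's body presses on something with over 40 N, if the wrist force passes 120 N, or if a joint passes its speed limit or range.

## Robot

A 7-joint arm with a two-finger parallel gripper is mounted at the origin on the work surface. World frame = base frame: x ahead of the robot, y to its left, z up, the work surface at z = 0. Lengths are in m, angles in rad, forces in N, time in s.
With the tool pointing down it reaches from about 0.4 to 0.85 m from the base axis. Payload 6.9 kg.
Tool frame: the origin (TCP) lies midway between the tips of the shut fingers; the grasp point (between the pads) lies 19 mm behind it; x points along the fingers, z is the direction in which the jaws open and shut, and the axes are right-handed (so a half turn about x gives the same grasp; the last joint's range is limited). The gripper opens to 85 mm and grips with 20 to 120 N. Pads are 22 mm wide; open, the fingers measure 114 mm over their backs; the gripper's body (76 mm by 85 mm) begins 54 mm behind the grasp point. The pads swing forward as they close: fully open they stand 13 mm farther back than shut.
Start: joints at [1.268, 0.507, -0.238, 1.5, 0.126, 1.149, -0.155], TCP at [0.248, -0.574, 0.209] pointing down, gripper open.
Joint ranges: [-3.08, 3.08], [-0.24, 2.05], [-1.43, 1.35], [0, 2.5], [-1.52, 4.66], [0.17, 1.96], [-2.89, 2.89]. Speed limits (rad/s): [2.39, 2.39, 3.14, 3.14, 3.14, 3.14, 3.14].

## Interface

Orientations are given as a unit quaternion [x, y, z, w].
In Python, from cell import * gives the robot as it stands. The module is installed in compiled form; this text tells all that it offers.
- The arm moves only by the tool carry_out, never from a script. Its argument "increments" is a list of rows, each a list of 4 numbers: the shift along the tool's x, y, z in m, then the turn about the tool's x in rad. A call has 1 to 12 rows; each row is the pose to reach, as a shift and turn from the pose commanded when the call began, along the tool's axes at that moment; what a row does not reach only later rows make up. A row lasts 1/10 s, in which the tool goes at most 50 mm and 8.59 degrees, less where a joint would pass 70% of its speed; a pose out of reach is approached as far as the arm can. A call with a gripper value outside its range is refused whole. "jaw" is the opening, from 0 (shut) to 1 (fully open), set as the call begins (left out, the last holds). The fingers move at their own pace and stop on an object; "force" is the grip in N (left out, the last holds). Time passes only in rows, so rows that repeat a pose let the fingers close. It gives the time, the measured TCP pose, the force and the opening at its end, in the units of the state.
- sense(): the state, without advancing time (a new reading comes with each control period).
- capture(name): name is "side" or "top"; returns (picture, depth): 420x560x3 uint8, red, green, blue; 420x560 float32, m along the optical axis (not along the pixel's ray), 0 where there is no reading.
- calibration(name): a dict with "intrinsics" (3x3 intrinsics, pixels), "dist_coeffs" ([k1, k2, p1, p2, k3] as OpenCV has them; the pictures are not rectified), "cam_to_world" (4x4, takes a point from camera to world coordinates). Camera axes: x right, y down, z forward; pixel columns grow to the right and rows downward; lengths in m; the calibration is good to about 2 mm. A picture is of the moment at which its call begins. calibration takes no time and is no camera call.
- job_done(): hands the job in, once; it reports no verdict.
The state is a dict: "t": time; "qpos": joint angles; "qd": joint speeds; "tau": joint torques, N m; "tool_pos": TCP position; "orientation": TCP orientation; "wrist_force": force on the tool from outside, world axes, zero at the start; "wrist_torque": the same for the moment, N m; "opening": finger opening in m.
Only numpy, scipy, OpenCV 4.12 (cv2) and the standard library are available. Lean on these libraries where they do the work, as an engineer would, in place of code of your own. Each camera call takes 0.05 s, during which the arm holds its last target. There are 200 camera calls.

## Working session

There is one attempt and no reset: what is moved stays moved. The work goes in short steps, Python scripts to look and compute and a tool call to move; the robot and the scene stay as the last step left them, time stands still between calls to the robot, and variables do not carry over. Pictures are saved under pics/ and viewed, about 8 in all and at most 12, crops included, and the job is handed in when it is done.

Besides the shell and the picture viewer there is one more tool, called after "Request:" by a JSON object that holds its "op" and its "data", one argument or row to a line. carry_out: Moves the arm, as the interface text tells. Its arguments: {"type":"object","properties":{"increments":{"type":"array","items":{"type":"array","items":{"type":"number"}}},"jaw":{"type":"number"},"force":{"type":"number"}},"required":["increments"]}

```bash
mkdir -p pics; cat > h.py <<'E'
from cell import *
import numpy as np, cv2
from scipy.spatial.transform import Rotation as R
def cap(n):
    p,d=capture(n); np.savez(f'{n}.npz',p=p,d=d); return p,d
def load(n):
    z=np.load(f'{n}.npz'); return z['p'],z['d']
def ray(n,u,v):
    c=calibration(n); T=np.array(c['cam_to_world'])
    x=cv2.undistortPoints(np.array([[[u,v]]],float),np.array(c['intrinsics']),np.array(c['dist_coeffs'])).ravel()
    return T[:3,3],T[:3,:3]@np.array([x[0],x[1],1])
def onz(n,u,v,z):
    o,d=ray(n,u,v); return o+d*(z-o[2])/d[2]
def pt(n,u,v,depth):
    o,d=ray(n,u,v); return o+d*depth
def tri(a,b):
    (o1,d1),(o2,d2)=ray(*a),ray(*b)
    s=np.linalg.lstsq(np.c_[d1,-d2],o2-o1,rcond=None)[0]
    p,q=o1+s[0]*d1,o2+s[1]*d2
    return (p+q)/2,np.linalg.norm(p-q)
def proj(n,X):
    c=calibration(n); W=np.linalg.inv(np.array(c['cam_to_world']))
    return cv2.projectPoints(np.array([X],float),cv2.Rodrigues(W[:3,:3])[0],W[:3,3],np.array(c['intrinsics']),np.array(c['dist_coeffs']))[0].ravel()
def st():
    s=sense(); print(s['t'],np.round(s['tool_pos'],4),np.round(s['orientation'],4),'F',np.round(s['wrist_force'],2),'op',s['opening'])
    print('axes\n',R.from_quat(s['orientation']).as_matrix().round(3)); return s
E
python3 - <<'E'
from h import *
st()
for n in('top','side'):
    p,d=cap(n); cv2.imwrite(f'pics/{n}0.png',p[:,:,::-1]); c=calibration(n); print(n,np.round(c['cam_to_world'],3).tolist(),np.round(c['intrinsics'],1).tolist(),c['dist_coeffs'])
E
```

```text
0.0 [ 0.2476 -0.5733  0.2084] [ 0.3887  0.5914 -0.388   0.5903] F [-0.11  0.18 -0.37] op 0.08535035650483119
axes
 [[-0.001  0.918  0.397]
 [ 0.002  0.397 -0.918]
 [-1.    -0.    -0.002]]
top [[0.011, -0.995, 0.098, 0.462], [-1.0, -0.012, -0.009, -0.074], [0.01, -0.098, -0.995, 1.041], [0.0, 0.0, 0.0, 1.0]] [[450.4, 0.0, 282.3], [0.0, 450.4, 208.7], [0.0, 0.0, 1.0]] [-0.08268655  0.          0.          0.          0.        ]
side [[-0.689, -0.415, 0.594, -0.112], [-0.725, 0.388, -0.569, 0.578], [0.006, -0.823, -0.568, 0.703], [0.0, 0.0, 0.0, 1.0]] [[536.3, 0.0, 281.7], [0.0, 536.3, 208.3], [0.0, 0.0, 1.0]] [0.04369951 0.         0.         0.         0.        ]
```

View pics/top0.png

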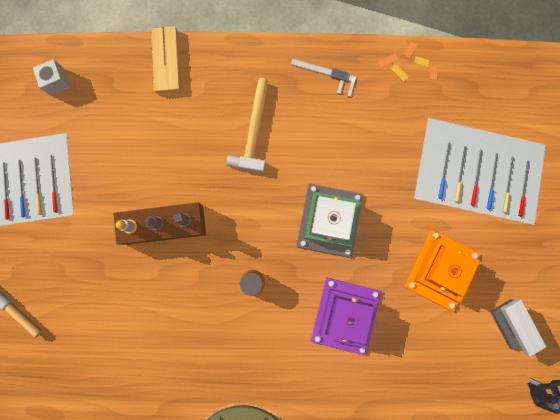

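View pics/side0.png

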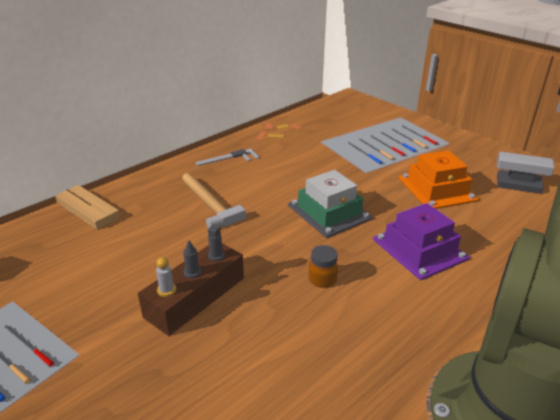

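The top view shows the stakes in the rack at (126,226) with a brass ball, (154,223) and (181,219). The stands are green at (333,217), purple at (347,318) and orange at (446,270). In the side view the brass-ball stake is at (163,275) and the green stand at (331,197). The brass ball with brass collar and the green casing with white block fit the description. One enlarged crop to confirm.

```bash
python3 - <<'E'
from h import *
t,dt=load('top'); s,ds=load('side')
def crop(im,u,v,w=33,h=24): return cv2.resize(im[v-h:v+h,u-w:u+w,::-1],(396,288),interpolation=cv2.INTER_CUBIC)
# scale 6
c=np.vstack([np.hstack([crop(t,130,225),crop(t,333,217)]),np.hstack([crop(s,166,278),crop(s,331,190)])])
cv2.imwrite('pics/crop.png',c)
# brass mask
for n,im in(('top',t),('side',s)):
    hsv=cv2.cvtColor(im,cv2.COLOR_RGB2HSV)
    y0,y1,x0,x1=(195,255,105,215) if n=='top' else (240,325,135,250)
    m=np.zeros(im.shape[:2],np.uint8); m[y0:y1,x0:x1]=cv2.inRange(hsv,(18,110,110),(35,255,255))[y0:y1,x0:x1]
    k,_,stt,ce=cv2.connectedComponentsWithStats(m)
    for i in range(1,k):
        if stt[i,4]>5: print(n,'brass',stt[i],ce[i].round(1))
    # white block top
    y0,y1,x0,x1=(180,260,295,370) if n=='top' else (160,225,290,370)
    m[:]=0; m[y0:y1,x0:x1]=cv2.inRange(hsv,(0,0,150),(180,60,255))[y0:y1,x0:x1]
    k,_,stt,ce=cv2.connectedComponentsWithStats(m)
    for i in range(1,k):
        if stt[i,4]>20: print(n,'white',stt[i],ce[i].round(1))
E
```

```text
top brass [125 219  12  15  51] [132.2 226.2]
top brass [116 220   9   9  67] [119.9 224.2]
top white [310 186   6   5  24] [312.9 188.2]
top white [354 194   7   7  27] [357.  196.9]
top white [ 312  196   44   44 1381] [333.4 217.5]
top white [300 240   6   6  29] [302.6 242.7]
side brass [157 258  11  10  85] [161.7 262. ]
side brass [157 285  19  12  75] [166. 292.]
side white [348 160  22  13 169] [361.4 164.2]
side white [306 170  51  38 951] [326.7 185.6]
```

View pics/crop.png

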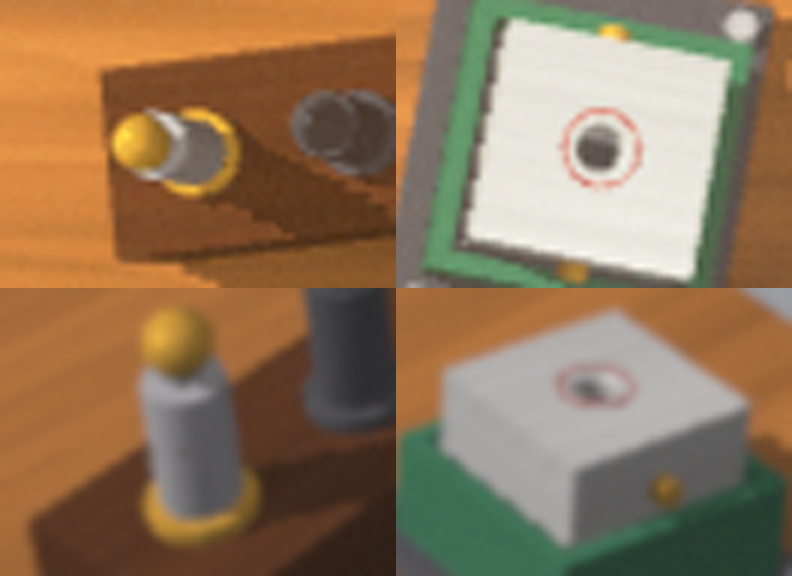

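The crop confirms both targets. The ball stake is brass-topped with a brass collar, at top (120,224) and side (162,262). The socket ring is at top about (333.7,217.2) and side about (330.8,182).

```bash
python3 - <<'E'
from h import *
t,dt=load('top'); s,ds=load('side')
def ring(im,x0,x1,y0,y1):
    i=im.astype(int); r=(i[:,:,0]-i[:,:,1]); m=np.zeros(r.shape,np.uint8); m[y0:y1,x0:x1]=(r>30)[y0:y1,x0:x1]
    P=np.argwhere(m)[:,::-1].astype(np.float32); e=cv2.fitEllipse(P); return e,len(P)
rt,n1=ring(t,324,344,207,228); rs,n2=ring(s,322,341,174,191)
print(rt,n1,rs,n2)
p,g=tri(('top',*rt[0]),('side',*rs[0])); print('mouth',p.round(4),g.round(4), onz('top',*rt[0],.08).round(4),onz('side',*rs[0],.08).round(4))
b,g=tri(('top',120.2,224.2),('side',162,262.3)); print('ball',b.round(4),g.round(4), onz('top',120.2,224.2,.122).round(4),onz('side',162,262.3,.122).round(4))
# collar ellipse in top: expected projections given axis
for X in ([*b[:2],.063],):
    print('collar proj',proj('top',X),proj('side',X))
# rack top corners by mask
hsv=cv2.cvtColor(t,cv2.COLOR_RGB2HSV)
g=t.max(2); m=np.zeros(g.shape,np.uint8); m[195:255,100:212]=(g<125)[195:255,100:212]
k,l,stt,ce=cv2.connectedComponentsWithStats(m); i=1+stt[1:,4].argmax(); print(stt[i])
# depth based: top points at z~0.06
vv,uu=np.mgrid[195:255,100:212]; D=dt[195:255,100:212]
pts=np.array([pt('top',u,v,d) for u,v,d in zip(uu.ravel(),vv.ravel(),D.ravel())])
q=pts[abs(pts[:,2]-.06)<.006]; print('rack z',np.median(q[:,2]),len(q)); r=cv2.minAreaRect((q[:,:2]*1000).astype(np.float32)); print(r,cv2.boxPoints(r))
# stand block depth
vv,uu=np.mgrid[185:252,300:368]; D=dt[185:252,300:368]
pts=np.array([pt('top',u,v,d) for u,v,d in zip(uu.ravel(),vv.ravel(),D.ravel())])
q=pts[abs(pts[:,2]-.08)<.008]; print('block z',np.median(q[:,2])); r=cv2.minAreaRect((q[:,:2]*1000).astype(np.float32)); print(r)
# other tops & tall
for n,(u,v) in {'ball':(120,224),'cone/flat':(154,222),'f2':(181,217),'jar':(251,283)}.items(): print(n,pt('top',u,v,dt[v,u]).round(4))
E
```

```text
Traceback (most recent call last):
cv2.error: OpenCV(4.12.0) /io/opencv/modules/imgproc/src/shapedescr.cpp:361: error: (-201:Incorrect size of input array) There should be at least 5 points to fit the ellipse in function 'fitEllipseNoDirect'
```

```bash
cat > m.py <<'E'
from h import *
t,dt=load('top'); s,ds=load('side')
def ring(im,x0,x1,y0,y1):
    i=im.astype(int); r=(i[:,:,0]-(i[:,:,1]+i[:,:,2])//2)[y0:y1,x0:x1]; print(np.percentile(r,[50,90,99]))
    w=np.clip(r-np.median(r)-8,0,None); P=np.argwhere(w>0)[:,::-1].astype(np.float32)+[x0,y0]
    e=cv2.fitEllipse(P.astype(np.float32)); return e,len(P)
rt,n1=ring(t,324,344,207,228); rs,n2=ring(s,321,342,174,191)
print(rt,n1,rs,n2)
p,g=tri(('top',*rt[0]),('side',*rs[0])); print('mouth',p.round(4),g.round(4), onz('top',*rt[0],.08).round(4),onz('side',*rs[0],.08).round(4))
b,g=tri(('top',120.2,224.2),('side',162,262.3)); print('ball',b.round(4),g.round(4), onz('top',120.2,224.2,.122).round(4),onz('side',162,262.3,.122).round(4))
print('collar proj',proj('top',[*b[:2],.066]),proj('side',[*b[:2],.066]))
def zpts(x0,x1,y0,y1,z,tol):
    vv,uu=np.mgrid[y0:y1,x0:x1]
    pts=np.array([pt('top',u,v,dt[v,u]) for u,v in zip(uu.ravel(),vv.ravel())])
    q=pts[abs(pts[:,2]-z)<tol]; r=cv2.minAreaRect((q[:,:2]*1000).astype(np.float32)); print('z',np.median(q[:,2]),len(q),r,cv2.boxPoints(r).round(0).tolist())
zpts(100,212,195,255,.06,.006); zpts(300,368,185,252,.08,.008)
for n,(u,v) in {'ball':(120,224),'s2':(151,222),'s3':(179,217),'jar':(251,283)}.items(): print(n,pt('top',u,v,dt[v,u]).round(4))
E
python3 m.py
```

```text
[ 8.  36.1 74. ]
[ 4.   22.   30.88]
((333.6514892578125, 217.31716918945312), (12.662306785583496, 12.793469429016113), 73.31319427490234) 76 ((330.9893493652344, 178.5709228515625), (13.234081268310547, 16.280241012573242), 91.69860076904297) 72
mouth [ 0.5378 -0.1925  0.0908] 0.0009 [ 0.539  -0.1935  0.08  ] [ 0.5489 -0.2063  0.08  ]
ball [0.516  0.2499 0.1231] 0.0005 [0.5162 0.2505 0.122 ] [0.5169 0.2492 0.122 ]
collar proj [129.30368141 225.94975399] [165.84197317 287.7972373 ]Traceback (most recent call last):
  File "m.py", line 16, in <module>
    zpts(100,212,195,255,.06,.006); zpts(300,368,185,252,.08,.008)
    ~~~~^^^^^^^^^^^^^^^^^^^^^^^^^^
  File "m.py", line 14, in zpts
    pts=np.array([pt('top',u,v,dt[v,u]) for u,v in zip(uu.ravel(),vv.ravel())])
                  ~~^^^^^^^^^^^^^^^^^^^
  File "h.py", line 15, in pt
    o,d=ray(n,u,v); return o+d*depth
        ~~~^^^^^^^
  File "h.py", line 9, in ray
    c=calibration(n); T=np.array(c['cam_to_world'])
ValueError: time passes only in moves, steps and waits
```

```bash
sed -i 's/^def cap/import functools; calibration=functools.lru_cache(None)(calibration)\ndef cap/' h.py; sed -i 's/321,342,174,191/323,339,177,187/; s/r-np.median(r)-8/r-np.median(r)-9/' m.py; python3 m.py
```

```text
[ 8.  36.1 74. ]
[ 9.   25.   30.82]
((333.6375732421875, 217.26885986328125), (12.625354766845703, 12.816322326660156), 87.66848754882812) 73 ((330.94781494140625, 181.82943725585938), (6.22511625289917, 12.695409774780273), 92.71846008300781) 43
mouth [ 0.5385 -0.1937  0.0816] 0.0012 [ 0.5391 -0.1935  0.08  ] [ 0.5397 -0.196   0.08  ]
ball [0.516  0.2499 0.1231] 0.0005 [0.5162 0.2505 0.122 ] [0.5169 0.2492 0.122 ]
collar proj [129.30368141 225.94975399] [165.84197317 287.7972373 ]
z 0.059697181699153556 2220 ((524.0065307617188, 191.30706787109375), (70.96369934082031, 191.25393676757812), 7.7115559577941895) [[476.0, 281.0], [502.0, 92.0], [572.0, 101.0], [546.0, 291.0]]
z 0.07998510476351883 1363 ((539.19287109375, -194.1835174560547), (80.59402465820312, 80.48042297363281), 79.62458801269531) [[492.0, -227.0], [572.0, -241.0], [586.0, -162.0], [507.0, -147.0]]
ball [0.516  0.2472 0.1327]
s2 [0.5214 0.1858 0.1242]
s3 [0.5323 0.1282 0.125 ]
jar [ 0.3966 -0.0177  0.0629]
```

Request:
{"op": "carry_out", "data": {
  "increments": [
    [-0.04,0.42,-0.237,-1.0],
    [-0.04,0.42,-0.237,-1.0],
    [-0.04,0.42,-0.237,-1.0],
    [-0.04,0.42,-0.237,-1.0],
    [-0.04,0.42,-0.237,-1.0],
    [-0.04,0.42,-0.237,-1.0],
    [-0.04,0.42,-0.237,-1.0],
    [-0.04,0.42,-0.237,-1.0],
    [-0.04,0.42,-0.237,-1.0],
    [-0.04,0.42,-0.237,-1.0],
    [-0.04,0.42,-0.237,-1.0],
    [-0.04,0.42,-0.237,-1.0]
  ],
  "jaw": 1.0
}}

```text
t: 1.3
tool_pos: [0.5395, -0.1889, 0.2489]
orientation: [0.057, 0.705, -0.057, 0.704]
wrist_force: [-0.1, -0.9, -0.1]
opening: 0.0857
```

```bash
cat > go.py <<'E'
import sys
from h import *
# usage: go.py x y z jawyaw_deg -> increments in tool axes from measured pose
s=st(); x,y,z,yaw=map(float,sys.argv[1:5]); M=R.from_quat(s['orientation']).as_matrix()
cy=np.degrees(np.arctan2(M[1,2],M[0,2])); d=(yaw-cy+90)%180-90
print('inc',(M.T@(np.array([x,y,z])-s['tool_pos'])).round(4),'turn',round(-np.radians(d),4),'qpos',np.round(s['qpos'],2))
E
python3 go.py .516 .2503 .21 7.7
```

```text
1.3 [ 0.5395 -0.1889  0.2489] [ 0.0568  0.7051 -0.0568  0.7045] F [-0.06 -0.92 -0.14] op 0.08571834007100533
axes
 [[-0.001  0.16   0.987]
 [ 0.     0.987 -0.16 ]
 [-1.    -0.    -0.001]]
inc [ 0.0389  0.4298 -0.0935] turn -0.2953 qpos [ 0.67  0.43 -0.58  1.58  0.25  1.21 -0.12]
```

Request:
{"op": "carry_out", "data": {
  "increments": [
    [0.0,0.43,-0.0935,-0.295],
    [0.0,0.43,-0.0935,-0.295],
    [0.0,0.43,-0.0935,-0.295],
    [0.0,0.43,-0.0935,-0.295],
    [0.0,0.43,-0.0935,-0.295],
    [0.0,0.43,-0.0935,-0.295],
    [0.0,0.43,-0.0935,-0.295],
    [0.0,0.43,-0.0935,-0.295],
    [0.0,0.43,-0.0935,-0.295],
    [0.0,0.43,-0.0935,-0.295],
    [0.0,0.43,-0.0935,-0.295],
    [0.039,0.43,-0.0935,-0.295]
  ]
}}

```text
t: 2.5
tool_pos: [0.5202, 0.249, 0.2136]
orientation: [-0.045, 0.703, 0.046, 0.708]
wrist_force: [1.0, 1.0, -0.8]
opening: 0.0853
```

```bash
python3 go.py .516 .2503 .071 7.7
```

```text
2.5 [0.5202 0.249  0.2136] [-0.0447  0.7029  0.046   0.7084] F [ 1.    0.98 -0.81] op 0.08526463012258821
axes
 [[ 0.008 -0.128  0.992]
 [ 0.002  0.992  0.128]
 [-1.     0.001  0.008]]
inc [ 0.1426  0.0016 -0.0051] turn -0.006 qpos [-0.04  0.48 -0.7   1.63  0.34  1.15 -0.7 ]
```

Request:
{"op": "carry_out", "data": {
  "increments": [
    [0,0,0,0],
    [0,0,0,0],
    [0,0,0,0]
  ]
}}

```text
t: 2.8
tool_pos: [0.5179, 0.2489, 0.2117]
orientation: [-0.046, 0.705, 0.046, 0.706]
wrist_force: [-0.4, -0.4, 0.6]
opening: 0.085
```

```bash
python3 go.py .516 .2503 .071 7.7
```

```text
2.8 [0.5179 0.2489 0.2117] [-0.0458  0.7051  0.046   0.7061] F [-0.42 -0.39  0.62] op 0.08499768862260305
axes
 [[ 0.001 -0.13   0.992]
 [ 0.     0.992  0.13 ]
 [-1.     0.     0.001]]
inc [ 0.1407  0.0016 -0.0019] turn -0.0045 qpos [-0.04  0.49 -0.71  1.63  0.34  1.15 -0.7 ]
```

Request:
{"op": "carry_out", "data": {
  "increments": [
    [0.02,0.0015,-0.002,0],
    [0.04,0.0015,-0.002,0],
    [0.06,0.0015,-0.002,0],
    [0.08,0.0015,-0.002,0],
    [0.1,0.0015,-0.002,0],
    [0.12,0.0015,-0.002,0],
    [0.135,0.0015,-0.002,0],
    [0.14,0.0015,-0.002,0],
    [0.14,0.0015,-0.002,0],
    [0.14,0.0015,-0.002,0]
  ]
}}

```text
t: 3.8
tool_pos: [0.5156, 0.2514, 0.0715]
orientation: [-0.046, 0.705, 0.047, 0.706]
wrist_force: [0.2, 0.1, 0.5]
opening: 0.0854
```

```bash
python3 go.py .516 .2503 .071 7.7
```

```text
3.8 [0.5156 0.2514 0.0715] [-0.0463  0.705   0.0468  0.7062] F [0.19 0.06 0.46] op 0.085410439925762
axes
 [[ 0.002 -0.131  0.991]
 [ 0.001  0.991  0.131]
 [-1.     0.001  0.002]]
inc [ 0.0005 -0.0012  0.0003] turn -0.0027 qpos [-0.11  0.63 -0.62  1.81  0.48  0.85 -0.83]
```

Request:
{"op": "carry_out", "data": {
  "increments": [
    [0,-0.001,0,0],
    [0,-0.001,0,0],
    [0,-0.001,0,0],
    [0,-0.001,0,0],
    [0,-0.001,0,0],
    [0,-0.001,0,0],
    [0,-0.001,0,0],
    [0,-0.001,0,0],
    [0,-0.001,0,0],
    [0,-0.001,0,0]
  ],
  "jaw": 0.0,
  "force": 70
}}

```text
t: 4.8
tool_pos: [0.5152, 0.2502, 0.0708]
orientation: [-0.047, 0.705, 0.047, 0.706]
wrist_force: [-0.3, -1.0, 5.0]
opening: 0.0216
```

```bash
python3 go.py .516 .2503 .071 7.7
```

```text
4.8 [0.5152 0.2502 0.0708] [-0.0466  0.7053  0.0467  0.7058] F [-0.34 -1.05  4.98] op 0.02163255869922942
axes
 [[ 0.001 -0.132  0.991]
 [ 0.     0.991  0.132]
 [-1.     0.     0.001]]
inc [-0.0002 -0.      0.0008] turn -0.0024 qpos [-0.1   0.63 -0.62  1.82  0.48  0.85 -0.83]
```

Request:
{"op": "carry_out", "data": {
  "increments": [
    [-0.01,0,0,0],
    [-0.025,0,0,0],
    [-0.045,0,0,0],
    [-0.065,0,0,0],
    [-0.085,0,0,0],
    [-0.105,0,0,0],
    [-0.12,0,0,0],
    [-0.13,0,0,0],
    [-0.13,0,0,0],
    [-0.13,0,0,0],
    [-0.13,0,0,0]
  ]
}}

```text
t: 5.9
tool_pos: [0.5145, 0.2497, 0.1993]
orientation: [-0.047, 0.706, 0.046, 0.705]
wrist_force: [0.3, 0.7, -0.9]
opening: 0.0209
```

```bash
cat > look.py <<'E'
import sys
from h import *
# crops around tcp in both views, scale 5; name arg
s=st(); P=np.array(s['tool_pos'])-[0,0,.02]; out=[]
for n in('top','side'):
    p,d=cap(n); u,v=proj(n,P).round().astype(int); u=int(np.clip(u,40,519)); v=int(np.clip(v,58,361))
    out.append(cv2.resize(p[v-58:v+58,u-40:u+40,::-1],(400,580),interpolation=cv2.INTER_CUBIC)); print(n,'origin',u-40,v-58)
cv2.imwrite(f'pics/{sys.argv[1]}.png',np.hstack(out))
E
python3 look.py lift; python3 go.py .539 -.1938 .21 0
```

```text
5.9 [0.5145 0.2497 0.1993] [-0.0469  0.7061  0.0464  0.705 ] F [ 0.33  0.72 -0.9 ] op 0.02088633334485473
axes
 [[-0.002 -0.132  0.991]
 [-0.001  0.991  0.132]
 [-1.    -0.001 -0.002]]
top origin 70 165
side origin 118 178
6.0 [0.5145 0.2498 0.1994] [-0.0468  0.7061  0.0465  0.705 ] F [-0.18 -0.25 -1.73] op 0.021302240812783126
axes
 [[-0.002 -0.132  0.991]
 [-0.001  0.991  0.132]
 [-1.    -0.    -0.002]]
inc [-0.0103 -0.443  -0.0341] turn 0.1321 qpos [-0.05  0.5  -0.7   1.65  0.35  1.12 -0.71]
```

View pics/lift.png

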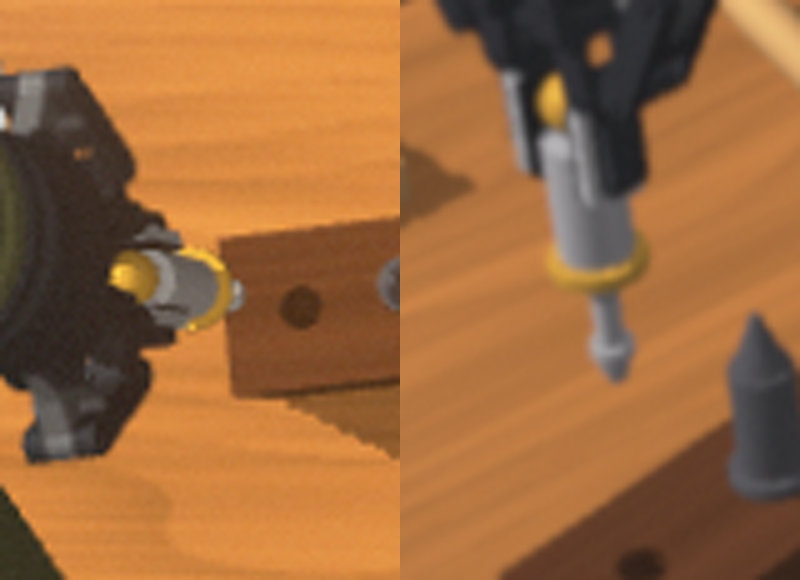

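Request:
{"op": "carry_out", "data": {
  "increments": [
    [-0.03,0,0,0],
    [-0.03,-0.04,-0.003,0.01],
    [-0.03,-0.08,-0.006,0.03],
    [-0.03,-0.125,-0.01,0.05],
    [-0.03,-0.17,-0.014,0.07],
    [-0.03,-0.215,-0.018,0.09],
    [-0.03,-0.26,-0.022,0.11],
    [-0.03,-0.305,-0.026,0.13],
    [-0.03,-0.35,-0.03,0.13],
    [-0.03,-0.395,-0.034,0.13],
    [-0.03,-0.425,-0.034,0.13],
    [-0.03,-0.443,-0.034,0.13]
  ]
}}

```text
t: 7.2
tool_pos: [0.5389, -0.197, 0.2294]
orientation: [0.001, 0.708, -0.001, 0.707]
wrist_force: [0.4, 0.7, -2.1]
opening: 0.0213
```

Request:
{"op": "carry_out", "data": {
  "increments": [
    [0.02,0,0,0],
    [0.04,0,0,0],
    [0.06,0,0,0],
    [0.06,0,0,0],
    [0.06,0,0,0],
    [0.06,0,0,0]
  ]
}}

```text
t: 7.8
tool_pos: [0.5403, -0.193, 0.1714]
orientation: [-0.001, 0.707, 0.001, 0.708]
wrist_force: [0.7, -0.0, -1.9]
opening: 0.0212
```

```bash
python3 look.py over; python3 go.py .539 -.1938 .17 0
```

```text
7.8 [ 0.5403 -0.193   0.1714] [-0.001   0.7065  0.001   0.7077] F [ 0.69 -0.   -1.91] op 0.0211509823236846
axes
 [[ 0.002 -0.003  1.   ]
 [-0.     1.     0.003]
 [-1.    -0.     0.002]]
top origin 298 156
side origin 292 96
7.9 [ 0.5402 -0.1933  0.1714] [-1.000e-03  7.065e-01  7.000e-04  7.077e-01] F [ 0.53 -0.7  -1.66] op 0.021190711101899976
axes
 [[ 0.002 -0.002  1.   ]
 [-0.     1.     0.002]
 [-1.    -0.     0.002]]
inc [ 0.0014 -0.0005 -0.0012] turn 0.0023 qpos [ 0.69  0.51 -0.61  1.69  0.33  1.04 -0.02]
```

View pics/over.png

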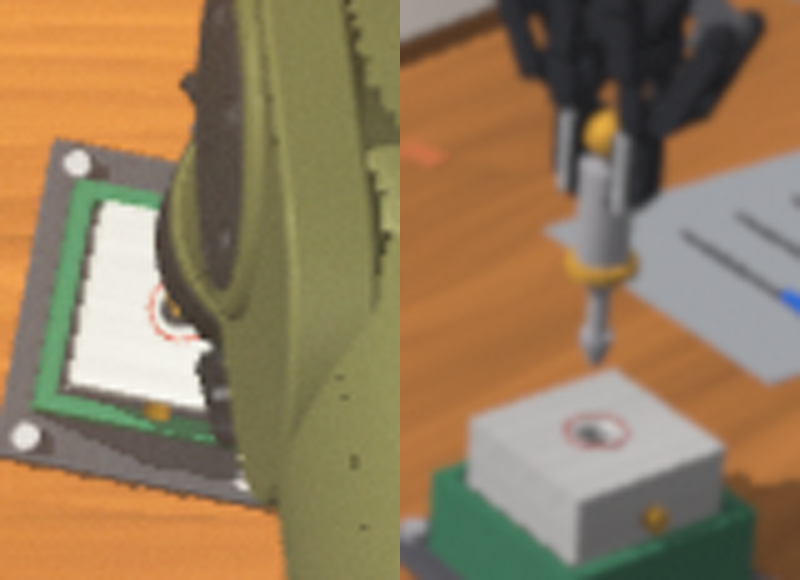

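```bash
python3 - <<'E'
from h import *
P=sense()['tool_pos']; f=lambda u,v:((u-400)/5+292-.4, v/5+96-.4)
print('foot meas',f(597,364),'pred from tcp',proj('side',[P[0],P[1],P[2]-.057]).round(1))
print('ball meas',f(602,130),'pred',proj('side',[P[0],P[1],P[2]-.011+.062]).round(1))
print('collar meas',f(601,264),'pred',proj('side',[P[0],P[1],P[2]-.008]).round(1))
print('mouth meas',f(597,432),'pred',proj('side',[.539,-.1938,.08]).round(1))
for z in(.08,.114,.17,.222): print(z,proj('side',[.539,-.1938,z]).round(1))
print((proj('side',[.54,-.1938,.1])-proj('side',[.539,-.1938,.1])),(proj('side',[.539,-.1928,.1])-proj('side',[.539,-.1938,.1])))
E
```

```text
foot meas (331.0, 168.4) pred from tcp [330.8 168.6]
ball meas (332.0, 121.6) pred [333.9 123. ]
collar meas (331.8, 148.4) pred [332.2 148.6]
mouth meas (331.0, 182.0) pred [330.5 182.3]
0.08 [330.5 182.3]
0.114 [331.4 168.9]
0.17 [333.  145.9]
0.222 [334.5 123.3]
[-0.34141402 -0.17331083] [-0.30925983  0.16211997]
```

Request:
{"op": "carry_out", "data": {
  "increments": [
    [0.005,-0.0006,-0.0014,0],
    [0.012,-0.0006,-0.0014,0],
    [0.02,-0.0006,-0.0014,0],
    [0.026,-0.0006,-0.0014,0],
    [0.03,-0.0006,-0.0014,0],
    [0.033,-0.0006,-0.0014,0],
    [0.036,-0.0006,-0.0014,0],
    [0.039,-0.0006,-0.0014,0],
    [0.039,-0.0006,-0.0014,0],
    [0.039,-0.0006,-0.0014,0]
  ]
}}

```text
t: 8.9
tool_pos: [0.5381, -0.1941, 0.1313]
orientation: [-0.001, 0.707, 0.001, 0.707]
wrist_force: [0.4, -0.7, -1.5]
opening: 0.0218
```

```bash
python3 go.py .539 -.1938 .12 0
```

```text
8.9 [ 0.5381 -0.1941  0.1313] [-7.000e-04  7.071e-01  7.000e-04  7.071e-01] F [ 0.41 -0.7  -1.47] op 0.021794890311926822
axes
 [[ 0.    -0.002  1.   ]
 [ 0.     1.     0.002]
 [-1.     0.     0.   ]]
inc [0.0113 0.0003 0.0009] turn 0.002 qpos [ 0.68  0.54 -0.59  1.75  0.36  0.96 -0.05]
```

Request:
{"op": "carry_out", "data": {
  "increments": [
    [0.001,0.0003,0.0005,0],
    [0.003,0.0003,0.0007,0],
    [0.005,0.0003,0.0007,0],
    [0.007,0.0003,0.0007,0],
    [0.009,0.0003,0.0007,0],
    [0.011,0.0003,0.0007,0],
    [0.0115,0.0003,0.0007,0],
    [0.0115,0.0003,0.0007,0]
  ]
}}

```text
t: 9.7
tool_pos: [0.5387, -0.1938, 0.1197]
orientation: [-0.001, 0.707, 0.001, 0.707]
wrist_force: [-0.1, 0.2, -1.6]
opening: 0.0208
```

```bash
python3 go.py .539 -.1938 .115 0
```

```text
9.7 [ 0.5387 -0.1938  0.1197] [-7.000e-04  7.072e-01  8.000e-04  7.070e-01] F [-0.05  0.23 -1.6 ] op 0.02084670609500595
axes
 [[-0.    -0.002  1.   ]
 [ 0.     1.     0.002]
 [-1.     0.    -0.   ]]
inc [0.0047 0.     0.0003] turn 0.002 qpos [ 0.67  0.56 -0.58  1.76  0.37  0.93 -0.06]
```

Request:
{"op": "carry_out", "data": {
  "increments": [
    [0.001,0,0,0],
    [0.002,0,0,0],
    [0.003,0,0,0],
    [0.004,0,0,0],
    [0.004,0,0,0]
  ]
}}

```text
t: 10.2
tool_pos: [0.5387, -0.1938, 0.1156]
orientation: [-0.001, 0.707, 0.001, 0.707]
wrist_force: [0.0, -0.4, -2.1]
opening: 0.0213
```

Request:
{"op": "carry_out", "data": {
  "increments": [
    [0.001,0,0,0],
    [0.002,0,0,0],
    [0.002,0,0,0]
  ]
}}

```text
t: 10.5
tool_pos: [0.5385, -0.1938, 0.1136]
orientation: [-0.001, 0.707, 0.001, 0.707]
wrist_force: [-2.0, 0.5, -1.7]
opening: 0.0215
```

Request:
{"op": "carry_out", "data": {
  "increments": [
    [0.001,0,0,0],
    [0.002,0,0,0],
    [0.002,0,0,0]
  ]
}}

```text
t: 10.8
tool_pos: [0.5384, -0.1937, 0.1116]
orientation: [-0.001, 0.707, 0.001, 0.707]
wrist_force: [-3.1, 0.9, 0.9]
opening: 0.0212
```

Request:
{"op": "carry_out", "data": {
  "increments": [
    [0.0005,0,-0.0005,0],
    [0.001,0,-0.0007,0],
    [0.001,0,-0.0007,0]
  ]
}}

```text
t: 11.1
tool_pos: [0.5382, -0.1938, 0.1109]
orientation: [-0.001, 0.707, 0.001, 0.707]
wrist_force: [-2.3, 1.1, 1.3]
opening: 0.0212
```

Request:
{"op": "carry_out", "data": {
  "increments": [
    [0.0005,0,0,0],
    [0.001,0,0,0],
    [0.001,0,0,0]
  ]
}}

```text
t: 11.4
tool_pos: [0.5383, -0.1939, 0.1099]
orientation: [-0.001, 0.707, 0.001, 0.707]
wrist_force: [-2.2, 0.1, 2.5]
opening: 0.0216
```

Request:
{"op": "carry_out", "data": {
  "increments": [
    [0.0005,0,-0.0003,0],
    [0.001,0,-0.0003,0],
    [0.001,0,-0.0003,0]
  ]
}}

```text
t: 11.7
tool_pos: [0.5382, -0.1938, 0.109]
orientation: [-0.001, 0.707, 0.001, 0.707]
wrist_force: [-1.4, 0.6, 4.4]
opening: 0.0215
```

Request:
{"op": "carry_out", "data": {
  "increments": [
    [0.0005,0,0,0],
    [0.001,0,0,0],
    [0.001,0,0,0]
  ]
}}

```text
t: 12.0
tool_pos: [0.5381, -0.1938, 0.1079]
orientation: [-0.001, 0.707, 0.001, 0.707]
wrist_force: [-1.5, 0.6, 4.6]
opening: 0.0213
```

Request:
{"op": "carry_out", "data": {
  "increments": [
    [0.0005,0,0,0],
    [0.001,0,0,0],
    [0.001,0,0,0]
  ]
}}

```text
t: 12.3
tool_pos: [0.5381, -0.1938, 0.1069]
orientation: [-0.001, 0.707, 0.001, 0.707]
wrist_force: [0.1, -0.1, 5.3]
opening: 0.0212
```

Request:
{"op": "carry_out", "data": {
  "increments": [
    [0.0005,0,0,0],
    [0.001,0,0,0],
    [0.001,0,0,0]
  ]
}}

```text
t: 12.6
tool_pos: [0.5381, -0.1939, 0.106]
orientation: [-0.001, 0.707, 0.001, 0.707]
wrist_force: [-0.3, 0.8, 5.3]
opening: 0.0213
```

Request:
{"op": "carry_out", "data": {
  "increments": [
    [0.0005,0,0,0],
    [0.001,0,0,0],
    [0.001,0,0,0]
  ]
}}

```text
t: 12.9
tool_pos: [0.5381, -0.1939, 0.105]
orientation: [-0.001, 0.707, 0.001, 0.707]
wrist_force: [-0.5, 1.2, 6.4]
opening: 0.0214
```

Request:
{"op": "carry_out", "data": {
  "increments": [
    [0.0005,0,0,0],
    [0.001,0,0,0],
    [0.001,0,0,0]
  ]
}}

```text
t: 13.2
tool_pos: [0.5383, -0.1939, 0.1043]
orientation: [-0.001, 0.707, 0.001, 0.707]
wrist_force: [-1.0, 0.2, 7.8]
opening: 0.0215
```

Request:
{"op": "carry_out", "data": {
  "increments": [
    [0.0005,0,0,0],
    [0.001,0,0,0],
    [0.001,0,0,0]
  ]
}}

```text
t: 13.5
tool_pos: [0.5377, -0.1938, 0.1027]
orientation: [-0.001, 0.707, 0.001, 0.707]
wrist_force: [0.4, -1.0, -5.5]
opening: 0.0213
```

Request:
{"op": "carry_out", "data": {
  "increments": [
    [0.0005,0,0,0],
    [0.001,0,0,0],
    [0.001,0,0,0]
  ]
}}

```text
t: 13.8
tool_pos: [0.5376, -0.1938, 0.1013]
orientation: [-0.001, 0.707, 0.001, 0.707]
wrist_force: [0.5, 0.1, -3.0]
opening: 0.0211
```

Request:
{"op": "carry_out", "data": {
  "increments": [
    [0.0005,0,0,0],
    [0.001,0,0,0],
    [0.001,0,0,0]
  ]
}}

```text
t: 14.1
tool_pos: [0.5378, -0.1939, 0.1008]
orientation: [-0.001, 0.707, 0.001, 0.707]
wrist_force: [-0.1, 0.6, -0.8]
opening: 0.0212
```

Request:
{"op": "carry_out", "data": {
  "increments": [
    [0.001,0,0.0004,0],
    [0.002,0,0.0006,0],
    [0.003,0,0.0006,0],
    [0.004,0,0.0006,0],
    [0.005,0,0.0006,0],
    [0.006,0,0.0006,0],
    [0.007,0,0.0006,0],
    [0.0075,0,0.0006,0],
    [0.0075,0,0.0006,0]
  ]
}}

```text
t: 15.0
tool_pos: [0.5382, -0.1938, 0.0931]
orientation: [-0.001, 0.707, 0.001, 0.707]
wrist_force: [-1.3, 1.0, -1.7]
opening: 0.0214
```

Request:
{"op": "carry_out", "data": {
  "increments": [
    [0.0005,0,0,0],
    [0.001,0,0,0],
    [0.001,0,0,0]
  ]
}}

```text
t: 15.3
tool_pos: [0.5382, -0.1939, 0.0922]
orientation: [-0.001, 0.707, 0.001, 0.707]
wrist_force: [-1.5, 0.5, -1.3]
opening: 0.0212
```

Request:
{"op": "carry_out", "data": {
  "increments": [
    [0.0005,0,0,0],
    [0.001,0,0,0],
    [0.001,0,0,0]
  ]
}}

```text
t: 15.6
tool_pos: [0.5383, -0.1938, 0.0912]
orientation: [-0.001, 0.707, 0.001, 0.707]
wrist_force: [0.0, 0.7, -1.7]
opening: 0.0215
```

Request:
{"op": "carry_out", "data": {
  "increments": [
    [0.0005,0,0,0],
    [0.001,0,0,0],
    [0.001,0,0,0]
  ]
}}

```text
t: 15.9
tool_pos: [0.5383, -0.1938, 0.0904]
orientation: [-0.001, 0.707, 0.001, 0.707]
wrist_force: [-4.2, -0.3, 2.5]
opening: 0.0211
```

Request:
{"op": "carry_out", "data": {
  "increments": [
    [0.0005,0,0,0],
    [0.001,0,0,0],
    [0.001,0,0,0]
  ]
}}

```text
t: 16.2
tool_pos: [0.5384, -0.1938, 0.0896]
orientation: [-0.001, 0.707, 0.001, 0.707]
wrist_force: [-3.8, 0.7, 5.4]
opening: 0.0211
```

Request:
{"op": "carry_out", "data": {
  "increments": [
    [0.0005,0,-0.0004,0],
    [0.001,0,-0.0006,0],
    [0.001,0,-0.0006,0],
    [0.001,0,-0.0006,0]
  ]
}}

```text
t: 16.6
tool_pos: [0.5384, -0.1938, 0.0891]
orientation: [-0.001, 0.707, 0.001, 0.708]
wrist_force: [-2.9, 1.5, 7.1]
opening: 0.0216
```

```bash
python3 look.py seat; python3 - <<'E'
from h import *
im=cv2.imread('pics/seat.png')[:,400:]; cv2.imwrite('pics/seat2.png',im)
E
```

```text
16.6 [ 0.5384 -0.1938  0.0891] [-9.000e-04  7.066e-01  6.000e-04  7.076e-01] F [-2.95  1.48  7.11] op 0.021580728847020347
axes
 [[ 0.001 -0.002  1.   ]
 [-0.     1.     0.002]
 [-1.    -0.     0.001]]
top origin 293 160
side origin 290 129
```

View pics/seat2.png

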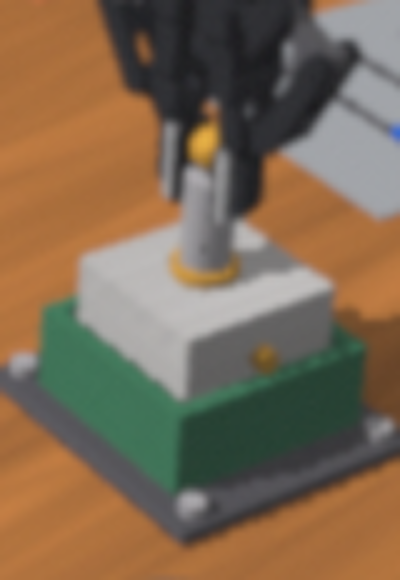

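The collar sits flush on the block at crop (204,267), with the stake upright. Now I start the pull, feeling for the end of the clip's play.

Request:
{"op": "carry_out", "data": {
  "increments": [
    [-0.001,0,0,0],
    [-0.002,0,0,0],
    [-0.003,0,0,0],
    [-0.0035,0,0,0],
    [-0.0035,0,0,0]
  ]
}}

```text
t: 17.2
tool_pos: [0.538, -0.194, 0.0916]
orientation: [-0.001, 0.707, 0.001, 0.707]
wrist_force: [-0.3, 0.1, -1.1]
opening: 0.0215
```

Request:
{"op": "carry_out", "data": {
  "increments": [
    [-0.0005,0,0,0],
    [-0.001,0,0,0],
    [-0.0015,0,0,0],
    [-0.0015,0,0,0]
  ]
}}

```text
t: 17.6
tool_pos: [0.5379, -0.1939, 0.0934]
orientation: [-0.001, 0.707, 0.001, 0.707]
wrist_force: [0.2, 0.7, -1.5]
opening: 0.0214
```

Request:
{"op": "carry_out", "data": {
  "increments": [
    [-0.0005,0,0,0],
    [-0.001,0,0,0],
    [-0.0015,0,0,0],
    [-0.0015,0,0,0]
  ]
}}

```text
t: 18.0
tool_pos: [0.5379, -0.1938, 0.0949]
orientation: [-0.001, 0.707, 0.001, 0.707]
wrist_force: [0.0, 0.9, -1.5]
opening: 0.0217
```

Request:
{"op": "carry_out", "data": {
  "increments": [
    [-0.0005,0,0,0],
    [-0.001,0,0,0],
    [-0.001,0,0,0]
  ]
}}

```text
t: 18.3
tool_pos: [0.5378, -0.1939, 0.0959]
orientation: [-0.001, 0.707, 0.001, 0.707]
wrist_force: [-0.8, -0.3, -1.7]
opening: 0.0215
```

Request:
{"op": "carry_out", "data": {
  "increments": [
    [-0.0005,0,0,0],
    [-0.001,0,0,0],
    [-0.001,0,0,0]
  ]
}}

```text
t: 18.6
tool_pos: [0.5379, -0.1938, 0.0969]
orientation: [-0.001, 0.707, 0.001, 0.707]
wrist_force: [0.7, 0.1, -2.4]
opening: 0.0207
```

Request:
{"op": "carry_out", "data": {
  "increments": [
    [-0.0005,0,0,0],
    [-0.001,0,0,0],
    [-0.001,0,0,0]
  ]
}}

```text
t: 18.9
tool_pos: [0.5377, -0.1938, 0.0976]
orientation: [-0.001, 0.707, 0.001, 0.707]
wrist_force: [0.2, -0.1, -4.4]
opening: 0.0212
```

Request:
{"op": "carry_out", "data": {
  "increments": [
    [-0.0003,0,0,0],
    [-0.0006,0,0,0],
    [-0.001,0,0,0],
    [-0.001,0,0,0]
  ]
}}

```text
t: 19.3
tool_pos: [0.5376, -0.1938, 0.0985]
orientation: [-0.001, 0.707, 0.001, 0.707]
wrist_force: [0.8, 0.1, -7.7]
opening: 0.0216
```

Request:
{"op": "carry_out", "data": {
  "increments": [
    [-0.0003,0,0,0],
    [-0.0005,0,0,0],
    [-0.0005,0,0,0]
  ]
}}

```text
t: 19.6
tool_pos: [0.5376, -0.1938, 0.099]
orientation: [-0.001, 0.707, 0.001, 0.707]
wrist_force: [1.3, -0.2, -9.4]
opening: 0.0214
```

Request:
{"op": "carry_out", "data": {
  "increments": [
    [-0.0003,0,0,0],
    [-0.0006,0,0,0],
    [-0.0009,0,0,0],
    [-0.0009,0,0,0]
  ]
}}

```text
t: 20.0
tool_pos: [0.5375, -0.1938, 0.0999]
orientation: [-0.001, 0.707, 0.001, 0.707]
wrist_force: [2.3, 0.1, -13.2]
opening: 0.0211
```

Request:
{"op": "carry_out", "data": {
  "increments": [
    [-0.0002,0,0,0],
    [-0.0004,0,0,0],
    [-0.0004,0,0,0]
  ]
}}

```text
t: 20.3
tool_pos: [0.5375, -0.1938, 0.1004]
orientation: [-0.001, 0.707, 0.001, 0.707]
wrist_force: [1.5, -0.5, -14.8]
opening: 0.0212
```

Request:
{"op": "carry_out", "data": {
  "increments": [
    [0.0001,0,0,0],
    [0.0001,0,0,0],
    [0.0001,0,0,0],
    [0.0001,0,0,0],
    [0.0001,0,0,0],
    [0.0001,0,0,0],
    [0.0001,0,0,0],
    [0.0001,0,0,0],
    [0.0001,0,0,0],
    [0.0001,0,0,0],
    [0.0001,0,0,0],
    [0.0001,0,0,0]
  ]
}}

```text
t: 21.5
tool_pos: [0.5376, -0.1939, 0.1004]
orientation: [-0.001, 0.707, 0.001, 0.707]
wrist_force: [-0.4, 0.6, -15.1]
opening: 0.0215
```

Request:
{"op": "carry_out", "data": {
  "increments": [
    [0.0005,0,0,0],
    [0.001,0,0,0],
    [0.0015,0,0,0],
    [0.002,0,0,0],
    [0.0025,0,0,0],
    [0.003,0,0,0],
    [0.0035,0,0,0],
    [0.004,0,0,0],
    [0.005,0,0,0],
    [0.006,0,0,0],
    [0.007,0,0,0],
    [0.007,0,0,0]
  ]
}}

```text
t: 22.7
tool_pos: [0.5382, -0.1938, 0.0936]
orientation: [-0.001, 0.707, 0.001, 0.707]
wrist_force: [-0.7, 0.7, -2.3]
opening: 0.021
```

Request:
{"op": "carry_out", "data": {
  "increments": [
    [0.0005,0,0,0],
    [0.001,0,0,0],
    [0.0015,0,0,0],
    [0.0015,0,0,0]
  ]
}}

```text
t: 23.1
tool_pos: [0.5381, -0.1939, 0.092]
orientation: [-0.001, 0.707, 0.001, 0.707]
wrist_force: [-1.0, 0.2, -1.7]
opening: 0.0212
```

Request:
{"op": "carry_out", "data": {
  "increments": [
    [0.0005,0,0.0002,0],
    [0.001,0,0.0002,0],
    [0.0015,0,0.0002,0],
    [0.0015,0,0.0002,0]
  ]
}}

```text
t: 23.5
tool_pos: [0.5381, -0.1938, 0.0907]
orientation: [-0.001, 0.707, 0.001, 0.707]
wrist_force: [-1.0, -0.5, 0.7]
opening: 0.0214
```

Request:
{"op": "carry_out", "data": {
  "increments": [
    [0.0005,0,0,0],
    [0.0005,0,0,0]
  ]
}}

```text
t: 23.7
tool_pos: [0.5381, -0.1938, 0.0902]
orientation: [-0.001, 0.707, 0.001, 0.707]
wrist_force: [-1.3, 0.9, 2.6]
opening: 0.0214
```

Request:
{"op": "carry_out", "data": {
  "increments": [
    [0,0,0,0],
    [0,0,0,0],
    [0,0,0,0],
    [0,0,0,0],
    [0,0,0,0],
    [0,0,0,0],
    [0,0,0,0],
    [0,0,0,0],
    [0,0,0,0],
    [0,0,0,0]
  ],
  "jaw": 1.0
}}

```text
t: 24.7
tool_pos: [0.538, -0.1938, 0.09]
orientation: [-0.001, 0.707, 0.001, 0.707]
wrist_force: [0.8, -0.8, 0.3]
opening: 0.0851
```

Request:
{"op": "carry_out", "data": {
  "increments": [
    [-0.01,0,0,0],
    [-0.025,0,0,0],
    [-0.045,0,0,0],
    [-0.07,0,0,0],
    [-0.1,0,0,0],
    [-0.13,0,0,0],
    [-0.15,0,0,0],
    [-0.15,0,0,0],
    [-0.15,0.05,0,0],
    [-0.15,0.1,0,0],
    [-0.15,0.12,0,0],
    [-0.15,0.12,0,0]
  ]
}}

```text
t: 25.9
tool_pos: [0.5374, -0.0693, 0.2403]
orientation: [-0.003, 0.707, 0.004, 0.707]
wrist_force: [-0.4, -0.6, 0.0]
opening: 0.0853
```

```bash
python3 - <<'E'
from h import *
st(); im=[]
for n,(u,v) in (('top',(333,217)),('side',(331,185))):
    p,d=cap(n); c=p[v-40:v+40,u-40:u+40,::-1]; im.append(cv2.resize(c,(400,400),interpolation=cv2.INTER_CUBIC))
cv2.imwrite('pics/end.png',np.hstack(im))
for z in(.08,.142): print(proj('side',[.539,-.1938,z]).round(1),proj('top',[.539,-.1938,z]).round(1))
E
```

```text
25.9 [ 0.5374 -0.0693  0.2403] [-0.0026  0.707   0.0036  0.7072] F [-0.45 -0.58  0.04] op 0.08529221642269698
axes
 [[ 0.    -0.009  1.   ]
 [ 0.001  1.     0.009]
 [-1.     0.001  0.   ]]
[330.5 182.3] [333.8 217.3]
[332.2 157.6] [337.6 214.9]
```

View pics/end.png

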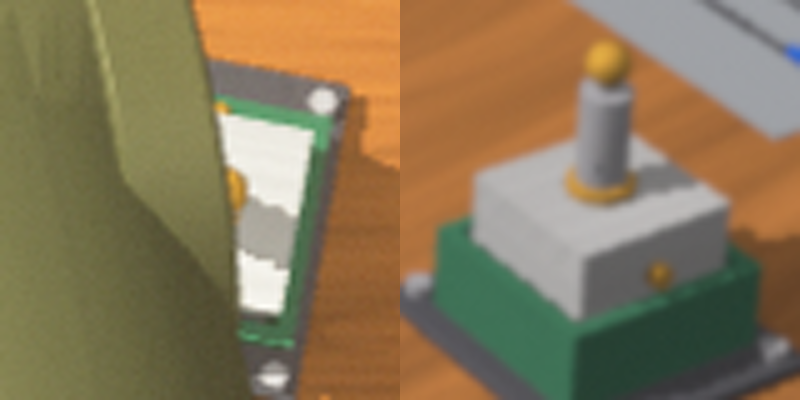

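The ball sits at side pixel (332.2,157.0), against (332.2,157.6) predicted for a flush upright stake. The stake is released and standing, and the gripper is clear.

Request:
{"op": "carry_out", "data": {
  "increments": [
    [0,0,0,0],
    [0,0,0,0],
    [0,0,0,0],
    [0,0,0,0],
    [0,0,0,0]
  ]
}}

```text
t: 26.5
tool_pos: [0.5377, -0.0742, 0.2399]
orientation: [-0.0, 0.707, 0.001, 0.707]
wrist_force: [1.1, -0.3, -0.9]
opening: 0.0852
```

```bash
python3 -c "
from h import *
st(); print(job_done())"
```

```text
26.5 [ 0.5377 -0.0742  0.2399] [-5.000e-04  7.071e-01  5.000e-04  7.071e-01] F [ 1.11 -0.32 -0.89] op 0.08518964320621
axes
 [[-0.    -0.001  1.   ]
 [ 0.     1.     0.001]
 [-1.     0.    -0.   ]]
the job is handed in; nothing more can be done
None
```

The ball-headed stake is seated in the green stand's socket, pull-tested and let go. I handed the job in at about 26.5 s; the interface reports no verdict.

- **Pressing in:** The clip snapped in at a push of roughly 10 N. I then pressed the collar flush with about 9 N.
- **Pull test:** The clip took up its play after about 5.5 mm. I raised the pull slowly to about 13 N, held it for 1.2 s, then eased off, reseated the collar and released the stake.
- **Last checks:** After release, the side view shows the stake upright and the collar down. The ball is 0.6 px (about 1.5 mm) higher than predicted for a flush stake, which is about my reading accuracy. The arm hid most of the stand in the last top view, so this final check rests on one camera.
- **Disagreements:** The jaws read 21 mm on the 24 mm grip body. The arm's travel during the pull would suggest about 15 N rather than the 13 N I took from the wrist sensor. Both values are within the 9 to 16 N band.
- **Other objects:** I planned the moves to clear the other stakes, the jar and the hammer. I did not measure their positions again at the end.

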